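# Line up the sterilising canisters by height in the tray

## Task

Line up the four steel canisters on the four white pads in the tray in order of height, the tallest on the pad next to the bookend and the shortest on the pad farthest from it. Set one canister in the middle of each pad, standing on its base, and do not tip any of them over on the way.

Things in the scene. Friction and masses are not known exactly. Their poses are not given: they have to be found in the camera images.
- can_largest: loose closed round steel canister, the largest and tallest of a graduated set of four: plain cylinder 58 mm in diameter, 90 mm tall, with a small dark knob (16 mm wide, 10 mm high) on the middle of its fixed lid; about 200 g. Origin: centre of its underside, z up its axis. It can be gripped round the body from above
- can_large: loose closed round steel canister, the second largest of a graduated set of four: plain cylinder 52 mm in diameter, 72 mm tall, with a small dark knob (16 mm wide, 10 mm high) on the middle of its fixed lid; about 150 g. Origin: centre of its underside, z up its axis. It can be gripped round the body from above
- can_small: loose closed round steel canister, the second smallest of a graduated set of four: plain cylinder 46 mm in diameter, 54 mm tall, with a small dark knob (16 mm wide, 10 mm high) on the middle of its fixed lid; about 110 g. Origin: centre of its underside, z up its axis. It can be gripped round the body from above
- can_smallest: loose closed round steel canister, the smallest and shortest of a graduated set of four: plain cylinder 40 mm in diameter, 36 mm tall, with a small dark knob (16 mm wide, 10 mm high) on the middle of its fixed lid; about 80 g. Origin: centre of its underside, z up its axis. It can be gripped round the body from above
- pad1: fixed flat white round pad, 70 mm in diameter and 2 mm thick, lying on the floor of the long steel tray; the pad at one end of the row. The four pads are alike and lie in a straight row, 84 mm from centre to centre, pad1 to pad4 along +y of each pad. Origin: centre of its underside, 3 mm above the table; its top is 2 mm higher. The tray around the row is 100 x 450 mm with a rim 10 mm high
- pad2: fixed flat white round pad, 70 mm in diameter and 2 mm thick, lying on the floor of the long steel tray; next to pad1. The four pads are alike and lie in a straight row, 84 mm from centre to centre, pad1 to pad4 along +y of each pad. Origin: centre of its underside, 3 mm above the table; its top is 2 mm higher. The tray around the row is 100 x 450 mm with a rim 10 mm high
- pad3: fixed flat white round pad, 70 mm in diameter and 2 mm thick, lying on the floor of the long steel tray; next to pad4. The four pads are alike and lie in a straight row, 84 mm from centre to centre, pad1 to pad4 along +y of each pad. Origin: centre of its underside, 3 mm above the table; its top is 2 mm higher. The tray around the row is 100 x 450 mm with a rim 10 mm high
- pad4: fixed flat white round pad, 70 mm in diameter and 2 mm thick, lying on the floor of the long steel tray; the pad at the other end of the row. The four pads are alike and lie in a straight row, 84 mm from centre to centre, pad1 to pad4 along +y of each pad. Origin: centre of its underside, 3 mm above the table; its top is 2 mm higher. The tray around the row is 100 x 450 mm with a rim 10 mm high
- bookend: fixed dark steel bookend standing in the tray beyond one end of the row of pads, at either end from start to start (a small blue dish is fixed at the other end): upright plate 80 mm wide, 3 mm thick, 63 mm high on a flat foot 30 mm long. Origin: centre of its underside, 69 mm from the centre of the nearest pad, in line with the row

How it is judged:
By the outcome, as a careful person would: the job done as asked, in the order asked, and still so for the second after the job is handed in, with the robot touching nothing.
It also fails if it takes over 102 s, if anything falls off the work surface, if the arm or the gripper's body presses on something with over 40 N, if the wrist force passes 120 N, or if a joint passes its speed limit or range.

## Robot

A 6-joint arm with a two-finger parallel gripper is mounted at the origin on the work surface. World frame = base frame: x ahead of the robot, y to its left, z up, the work surface at z = 0. Lengths are in mm, angles in rad, forces in N, time in s.
With the tool pointing down it reaches from about 275 to 975 mm from the base axis. Payload 8.4 kg.
Tool frame: the origin (TCP) lies at the very end of the fingers, on their centre line; the grasp point (between the pads) lies 19 mm behind it (robot.grip_depth is the distance from the TCP to the grasp point, in mm); z points along the fingers, y is the line along which they close (so a half turn about z gives the same grasp; the last joint's range is limited). The gripper opens to 92 mm and grips with 3 to 60 N. Pads are 20 mm wide; open, the fingers measure 128 mm over their backs; the gripper's body (75 mm by 189 mm) begins 69 mm behind the grasp point.
Start: joints at [1.174, 0.353, 1.633, -0, 1.155, -0.002], TCP at [240.388, 576.924, 214.583] pointing down, gripper open.
Joint ranges: [-2.63, 2.63], [-0.92, 2.1], [0.06, 2.66], [-1.3, 4.44], [0, 2.69], [-3.02, 3.02]. Speed limits (rad/s): [2.22, 2.22, 2.79, 3.14, 3.14, 3.14].

## Interface

Orientations are given as a unit quaternion [x, y, z, w].
In Python, from station import robot, viewer gives the robot as it stands.
- The arm moves only by the tool apply_moves, never from a script. Its argument "series" is one flat list of numbers, 7 for each row, row after row: the turn, a rotation vector about the tool's x, y, z in rad, then the shift along the tool's x, y, z in cm, then the gripper's target within -1 to 1 (fully open at 1, half-way at 0, shut at -1). In form: [rx, ry, rz, dx, dy, dz, claw, rx, ry, rz, dx, dy, dz, claw, ...]. A call has 1 to 12 rows; each row shifts and turns the commanded pose from where the row before left it, along the tool's axes as they then stand; what a row does not reach is not made up. A row lasts 1/8 s, in which the tool goes at most 62.5 mm and 10.7 degrees, less where a joint would pass 70% of its speed; a pose out of reach is approached as far as the arm can. A call is refused whole if a number of a shift passes 6.25 or a number of a turn 0.188, either way. A call with a gripper value outside its range is refused whole. The fingers move at their own pace and stop on an object; "force" is the grip in N (left out, the last holds). Time passes only in rows, so rows that do not move let the fingers close. It gives the time, the measured TCP pose, the force, the opening and the grip force at its end, in the units of the state.
- robot.state(): the state, without advancing time (a new reading comes with each control period).
- viewer.read_camera(name): name is "scene" or "side" or "wrist"; returns a dict with "image" (420x560x3 uint8, red, green, blue), "camera_matrix" (3x3 intrinsics, pixels), "origin" and "orientation" of the camera in the world. Camera axes: x right, y down, z forward; pixel columns grow to the right and rows downward; lengths in mm; the calibration is good to about 2 mm. A picture is of the moment at which its call begins. There is no depth.
- robot.close_job(): hands the job in; it is judged then, once.
The state is a dict: "clock": time; "joint_positions": joint angles; "qd": joint speeds; "joint_torque": joint torques, N m; "eef_pos": TCP position; "ee_rot": TCP orientation; "contact_force": force on the tool from outside, world axes, zero at the start; "ft_torque": the same for the moment, N m; "width": finger opening in mm; "grip_force": force on a finger pad.
Only numpy, scipy, OpenCV 4.12 (cv2) and the standard library are available. Lean on these libraries where they do the work, as an engineer would, in place of code of your own. Each camera call takes 0.05 s, during which the arm holds its last target. There are 200 camera calls.

## Working session

There is one attempt and no reset: what is moved stays moved. The work goes in short steps, Python scripts to look and compute and a tool call to move; the robot and the scene stay as the last step left them, time stands still between calls to the robot, and variables do not carry over. Pictures are saved under pics/ and viewed, at most 14 in all, crops included, and the job is handed in when it is done.

Besides the shell and the picture viewer there is one more tool, called after "Emit:" as name(argument=value, ...) on one line, values as JSON. apply_moves: Moves the arm, as the interface text tells. Its arguments: {"type":"object","properties":{"series":{"type":"array","items":{"type":"number"}},"force":{"type":"number"}},"required":["series"]}

```bash
mkdir -p pics && python3 - <<'E'
from station import robot, viewer
import cv2
for n in ("scene","side","wrist"):
    d=viewer.read_camera(n); cv2.imwrite(f"pics/{n}0.png",d["image"][:,:,::-1])
    print(n,d["camera_matrix"],d["origin"],d["orientation"])
print(robot.state())
E
```

```text
scene [[454.31237556   0.         278.23531077]
 [  0.         454.31237556 210.58616695]
 [  0.           0.           1.        ]] [1189.70598799 -579.78119158  680.17957349] [ 0.81858929  0.35673219 -0.19154681 -0.40738623]
side [[491.32996044   0.         283.44242506]
 [  0.         491.32996044 210.36307003]
 [  0.           0.           1.        ]] [  38.66705864 -682.22212394  726.45808198] [ 0.85869141 -0.27076887  0.14017615 -0.41192709]
wrist [[317.75165035   0.         279.91030277]
 [  0.         317.75165035 216.24697636]
 [  0.           0.           1.        ]] [164.51743708 608.97039696 382.74023449] [0.8229664  0.54884018 0.08169704 0.12176352]
{'clock': 0.15, 'joint_positions': array([ 1.17359427e+00,  3.53505964e-01,  1.63392654e+00, -1.41819576e-05,
        1.15522198e+00, -2.38238693e-03]), 'qd': array([ 0.00163462, -0.00205674, -0.00027388, -0.00043315, -0.00097577,
       -0.00024254]), 'joint_torque': array([ 6.47795223e-04, -5.94200242e+01, -3.34472001e+01,  6.98743598e-02,
        2.03788810e-02, -6.35216475e-05]), 'eef_pos': array([240.25261157, 576.57868873, 214.04133118]), 'ee_rot': array([ 1.96127294e-01,  9.80578300e-01, -5.21643788e-04, -9.90120513e-05]), 'contact_force': array([-0.24636699, -0.21552087, -0.07054137]), 'ft_torque': array([0.0043683 , 0.01005743, 0.0133165 ]), 'grip_force': 0.0, 'width': 92.06598914424602}
```

View pics/scene0.png

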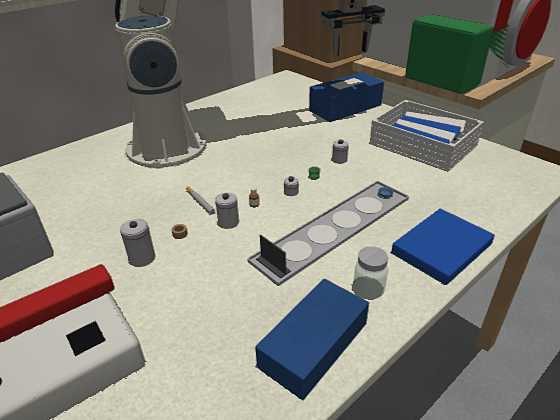

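View pics/side0.png

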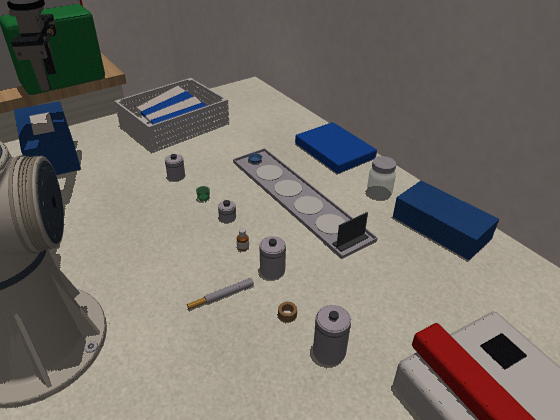

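The scene and side views agree. In scene, the knobs are near (135,226), (226,197), (291,180) and (340,143). The pads run from (296,251) to (369,205), with the bookend at the (272,255) end. In side, the knobs are near (333,315), (272,243), (227,204) and (174,157).

```bash
cat > h.py <<'E'
import numpy as np, cv2
from scipy.spatial.transform import Rotation as R
from station import robot, viewer
def ray(d,p):
    v=np.linalg.inv(d["camera_matrix"])@[p[0],p[1],1]
    return np.array(d["origin"]),R.from_quat(d["orientation"]).apply(v/np.linalg.norm(v))
def onplane(d,p,z):
    o,v=ray(d,p); return o+v*(z-o[2])/v[2]
def tri(d1,p1,d2,p2):
    o1,a=ray(d1,p1);o2,b=ray(d2,p2)
    t=np.linalg.lstsq(np.c_[a,-b],o2-o1,rcond=None)[0]
    return (o1+a*t[0]+o2+b*t[1])/2, np.linalg.norm(o1+a*t[0]-o2-b*t[1])
def blobs(mask,amin,amax):
    n,l,s,c=cv2.connectedComponentsWithStats(mask.astype(np.uint8))
    return [(c[i],s[i]) for i in range(1,n) if amin<=s[i,4]<=amax]
def project(d,P):
    q=R.from_quat(d["orientation"]).inv().apply(np.array(P)-d["origin"]); q=d["camera_matrix"]@q; return q[:2]/q[2]
def totool(delta,st):  # world mm -> tool cm
    return R.from_quat(st["ee_rot"]).inv().apply(delta)/10
E
python3 - <<'E'
from h import *
D={n:viewer.read_camera(n) for n in("scene","side")}
K={"largest":(90,(135,226),(333,315)),"large":(72,(226,197),(272,243)),"smallest":(36,(291,180),(227,204)),"small":(54,(340,143),(174,157))}
def knob(d,p):
    g=d["image"].max(2).astype(int); x,y=p; w=8; s=g[y-w:y+w+1,x-w:x+w+1]
    b=blobs(s<75,6,120); b.sort(key=lambda q:np.hypot(*(q[0]-w)))
    return (b[0][0]+[x-w,y-w],b[0][1][4]) if b else (np.array(p),0)
for k,(h,a,b) in K.items():
    pa,na=knob(D["scene"],a); pb,nb=knob(D["side"],b)
    P,e=tri(D["scene"],pa,D["side"],pb); print(k,h,P.round(1),round(e,1),pa.round(1),na,pb.round(1),nb,onplane(D["scene"],pa,h+5).round(1)[:2],onplane(D["side"],pb,h+5).round(1)[:2])
for n,d in D.items():
    im=d["image"].astype(int); 
    for t in (150,165,180,195):
        r=[]
        for c,s in blobs((im.min(2)>t),120,700):
            if 100<s[4] and 1.1<s[2]/s[3]<2.2 and s[4]/(s[2]*s[3])>.68: r.append((c.round(1),s[4],onplane(d,c,5).round(1)[:2]))
        print(n,t,r)
E
```

```text
largest 90 [ 417.1 -310.7   94.3] 0.1 [132.8 224.3] 39 [333.1 315.6] 81 [ 418. -311.] [ 416.7 -311. ]
large 72 [446.8 -91.7  76.4] 1.0 [225.2 196.1] 30 [272.1 242.2] 50 [448.  -92.9] [446.6 -91.6]
smallest 36 [458.3 109.2  40.6] 2.3 [290.7 178.9] 21 [226.2 202.8] 36 [459.8 107.1] [458.5 110.5]
small 54 [433.8 328.3  58.8] 2.5 [340.  141.6] 16 [173.3 156.4] 29 [435.4 325.8] [434.2 330.2]
scene 150 []
scene 165 [(array([368.1, 204.5]), np.int32(347), array([642.4, 203. ])), (array([346.1, 218.5]), np.int32(388), array([642. , 119.3])), (array([322.1, 233.5]), np.int32(434), array([641.3,  35.3])), (array([296.7, 249.9]), np.int32(475), array([641.5, -47.3]))]
scene 180 [(array([368.1, 204.7]), np.int32(325), array([642.8, 202.4])), (array([346.1, 218.6]), np.int32(366), array([642.4, 118.9])), (array([322. , 233.6]), np.int32(417), array([641.4,  35. ])), (array([296.9, 250. ]), np.int32(448), array([642.1, -47.2]))]
scene 195 []
side 150 []
side 165 []
side 180 []
side 195 []
```

View pics/wrist0.png

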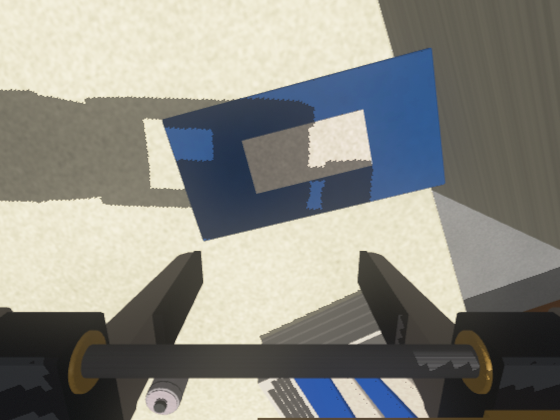

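Pads and cans are located. One quick check of the clutter for finger clearance before I move.

```bash
python3 - <<'E'
from h import *
a=viewer.read_camera("scene");b=viewer.read_camera("side")
for n,p,q in(("ring",(179,231),(287,312)),("vialtop",(254,190),(241,232)),("green",(314,173),(203,193)),("jartop",(373,258),(384,163)),("pen tip",(188,188),(190,305)),("pen end",(212,212),(252,283)),("blueboxtopL",(326,283),None),("basket",(371,121),(153,147))):
    if q: print(n,tri(a,p,b,q))
print(onplane(a,(326,283),60),onplane(a,(371,135),0))
E
```

```text
ring (array([ 403.40442912, -203.84636055,    7.68070626]), np.float64(0.44163510440249854))
vialtop (array([432.9279513 ,   4.96481143,  40.97875463]), np.float64(0.06233510205920124))
green (array([448.75112683, 207.51332169,  11.98297193]), np.float64(2.7828708945904816))
jartop (array([823.56325244, -18.7720138 ,  84.68733972]), np.float64(2.8716036585264044))
pen tip (array([262.53861785, -86.53422637,   8.03917213]), np.float64(0.22490650628583603))
pen end (array([ 391.48469365, -100.77562217,    3.39081395]), np.float64(1.5091823080511046))
basket (array([427.85814044, 460.73318176,  50.73908329]), np.float64(48.766190550433))
[ 791.72269741 -116.10137475   60.        ] [403.562582   516.02698072   0.        ]
```

Emit:
apply_moves(series=[0, 0, 0.168, 0, 0, 0, 1, 0, 0, 0.168, 0, 0, 0, 1, 0, 0, 0.168, 0, 0, 0, 1, 0, 0, 0.168, 0, 0, 0, 1, 0, 0, 0.168, 0, 0, 0, 1, 0, 0, 0.168, 0, 0, 0, 1, 0, 0, 0.168, 0, 0, 0, 1, 0, 0, 0, 0, 0, 0, 1], force=25)

```text
clock: 1.35
eef_pos: [240.4, 576.9, 214.6]
ee_rot: [0.707, 0.708, -0.0, 0.0]
contact_force: [-0.0, -0.5, 0.7]
width: 92.1
grip_force: 0.0
```

```bash
python3 - <<'E'
from h import *
s=robot.state(); print(s["eef_pos"],s["joint_positions"].round(3),R.from_quat(s["ee_rot"]).as_matrix().round(4))
print(totool(np.array([434.5,328,140])-s["eef_pos"],s))
E
```

```text
[240.37406829 576.87863083 214.55489059] [ 1.174  0.353  1.633 -0.     1.155  1.172] [[-1.2e-03  1.0e+00 -0.0e+00]
 [ 1.0e+00  1.2e-03 -1.0e-04]
 [-1.0e-04 -0.0e+00 -1.0e+00]]
[-24.90980952  19.38362732   7.45756001]
```

Emit:
apply_moves(series=[0, 0, 0, -3.11, 2.42, 0.9, 1, 0, 0, 0, -3.11, 2.42, 0.9, 1, 0, 0, 0, -3.11, 2.42, 0.9, 1, 0, 0, 0, -3.11, 2.42, 0.9, 1, 0, 0, 0, -3.11, 2.42, 0.9, 1, 0, 0, 0, -3.11, 2.42, 0.9, 1, 0, 0, 0, -3.11, 2.42, 0.9, 1, 0, 0, 0, -3.14, 2.44, 0.9, 1, 0, 0, 0, 0, 0, 0, 1, 0, 0, 0, 0, 0, 0, 1])

```text
clock: 2.6
eef_pos: [434.1, 328.2, 142.8]
ee_rot: [0.707, 0.708, 0.0, -0.0]
contact_force: [-0.3, 0.3, -0.3]
width: 92.0
grip_force: 0.0
```

```bash
python3 - <<'E'
from h import *
d=viewer.read_camera("wrist"); cv2.imwrite("pics/w1.png",d["image"][:,:,::-1])
s=robot.state(); print(s["eef_pos"],d["origin"]-s["eef_pos"],project(d,[434.5,328,59]))
E
```

```text
[433.94681422 328.53234908 142.85622609] [  0.44504796  82.61008217 168.72676124] [279.85055748 224.32269664]
```

View pics/w1.png

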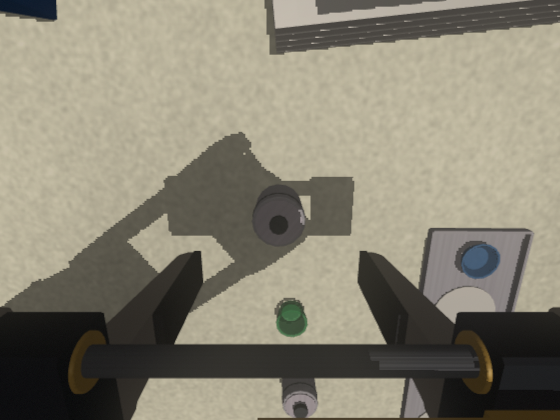

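The knob at (278,225) is within 2 px of the prediction, (280,224), so I'll descend and grip.

Emit:
apply_moves(series=[0, 0, 0, 0, 0, 2.05, 1, 0, 0, 0, 0, 0, 2.05, 1, 0, 0, 0, 0, 0, 2.05, 1, 0, 0, 0, 0, 0, 2.05, 1, 0, 0, 0, 0, 0, 2.05, 1, 0, 0, 0, 0, 0, 2.05, 1, 0, 0, 0, 0, 0, 0, -1, 0, 0, 0, 0, 0, 0, -1, 0, 0, 0, 0, 0, 0, -1, 0, 0, 0, 0, 0, 0, -1, 0, 0, 0, 0, 0, 0, -1, 0, 0, 0, 0, 0, 0, -1], force=25)

```text
clock: 4.15
eef_pos: [434.4, 327.9, 20.0]
ee_rot: [0.707, 0.707, 0.0, -0.0]
contact_force: [-2.0, 0.3, 5.8]
width: 45.6
grip_force: 25.0
```

Emit:
apply_moves(series=[0, 0, 0, 0, 0, -1.5, -1, 0, 0, 0, 0, 0, -2.5, -1, 0, 0, 0, 0, 0, -3, -1, 0, 0, 0, 0, 0, -3, -1, 0, 0, 0, -2, 2, 0, -1, 0, 0, 0, -3.4, 3.4, 0, -1, 0, 0, 0, -3.7, 3.7, 0, -1, 0, 0, 0, -3.7, 3.7, 0, -1, 0, 0, 0, -3.7, 3.7, 0, -1, 0, 0, 0, -2.8, 2.8, 0, -1, 0, 0, 0, -1.5, 1.46, 0, -1, 0, 0, 0, 0, 0, 0, -1])

```text
clock: 5.65
eef_pos: [642.0, 119.3, 119.8]
ee_rot: [0.708, 0.707, 0.0, -0.0]
contact_force: [0.1, -0.1, -2.1]
width: 45.6
grip_force: 25.0
```

```bash
python3 - <<'E'
from h import *
d=viewer.read_camera("wrist"); cv2.imwrite("pics/w2.png",d["image"][:,:,::-1])
s=robot.state(); print(s["eef_pos"],s["width"])
m=d["image"].min(2)
for t in (165,180):
  for c,a in blobs(m>t,600,9000): print(t,c.round(1),a,onplane(d,c,5).round(1))
for y in (-48.4,35.6,119.6,203.6): print(project(d,[642,y,5]))
E
```

```text
[641.14718593 120.12292852 119.61246812] 45.70042277117236
165 [146.2 233.1] [  99  185  111   92 4999] [515.8 100.3   5. ]
165 [ 98.2 309.3] [  14  282  184   62 3552] [456.6  17.6   5. ]
165 [217.5 398.9] [202 379  30  39 933] [571.8 -98.2   5. ]
165 [338.3 398.6] [ 321  379   38   38 1229] [708.  -97.9   5. ]
180 [358.8  23. ] [343   0  42  41 661] [704.8 275.7   5. ]
180 [148.5 232.6] [ 100  185  107   89 3299] [518.  100.8   5. ]
180 [ 80.1 312. ] [  15  289  150   54 1965] [437.4  14.4   5. ]
180 [217.2 397.3] [203 379  27  38 634] [571.6 -96.    5. ]
[279.66411009 362.40758633]
[279.5568477  293.54159457]
[279.43197385 213.36845531]
[279.28476313 118.85431252]
```

View pics/w2.png

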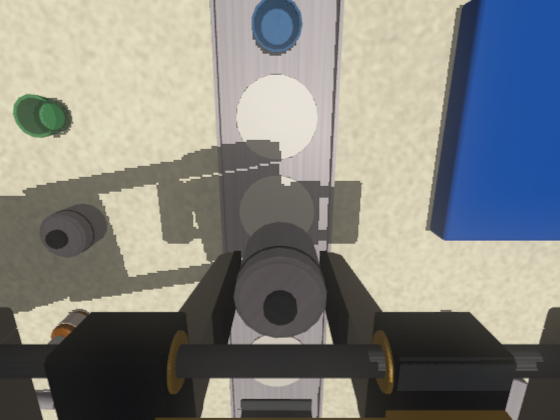

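The tray runs vertically here, and the pad4 ellipse is centred near (277,117) against a predicted (279,119), so the pads agree to about 2 mm. The held can's knob is at (280,307). I'll check how well the can is centred in the grip.

```bash
python3 - <<'E'
from h import *
d=viewer.read_camera("wrist"); e=robot.state()["eef_pos"]; print(e)
m=d["image"].min(2)
for z in (54,64): print(project(d,e+[0,0,z-20]),project(d,e+[0,5,z-20]))
c=blobs(d["image"][285:335,250:310].max(2)<28,50,2000); print([(x[0]+[250,285],x[1]) for x in c])
b=cv2.findContours(((m>150)&(d["image"].max(2)-m<60)).astype(np.uint8)[70:165,232:325],cv2.RETR_EXTERNAL,cv2.CHAIN_APPROX_NONE)[0]
b=max(b,key=cv2.contourArea); h=cv2.convexHull(b); (x,y),ax,_=cv2.fitEllipse(h); print(x+232,y+70,ax,onplane(d,(x+232,y+70),5))
E
```

```text
[640.73733922 120.61046525 119.53702758]
[278.11030236 299.51398888] [278.09092835 290.2662447 ]
[277.97216128 311.47016536] [277.95007595 301.7200931 ]
[]
287.06027603149414 112.58329391479492 (107.12196350097656, 149.16783142089844) [647.5666595  209.53194356   5.        ]
```

Emit:
apply_moves(series=[0, 0, 0, 0, -0.05, 2, -1, 0, 0, 0, 0, 0, 2, -1, 0, 0, 0, 0, 0, 2, -1, 0, 0, 0, 0, 0, 2, -1, 0, 0, 0, 0, 0, 1, -1, 0, 0, 0, 0, 0, 0.4, -1, 0, 0, 0, 0, 0, 0, -1, 0, 0, 0, 0, 0, 0, -1])

```text
clock: 6.75
eef_pos: [641.8, 119.9, 26.1]
ee_rot: [0.707, 0.707, 0.0, 0.0]
contact_force: [0.1, 0.4, 0.0]
width: 45.5
grip_force: 25.0
```

Emit:
apply_moves(series=[0, 0, 0, 0, 0, 0.09, -1, 0, 0, 0, 0, 0, 0, 0.4, 0, 0, 0, 0, 0, 0, 0.4, 0, 0, 0, 0, 0, 0, 0.4, 0, 0, 0, 0, 0, -1.5, 0.4, 0, 0, 0, 0, 0, -2.5, 0.6, 0, 0, 0, 0, 0, -3, 1, 0, 0, 0, 0, 0, -3, 1, 0, 0, 0, 0, -3, 0, 1, 0, 0, 0, 0, -5, 0, 1, 0, 0, 0, -0.5, -5, 0, 1, 0, 0, 0, -0.5, -5, 0, 1])

```text
clock: 8.25
eef_pos: [460.1, 109.8, 125.6]
ee_rot: [0.707, 0.707, 0.001, 0.0]
contact_force: [0.0, -1.0, 0.8]
width: 91.9
grip_force: 0.0
```

```bash
python3 - <<'E'
from h import *
print(robot.state()["eef_pos"],robot.state()["width"])
d=viewer.read_camera("scene"); cv2.imwrite("pics/s3.png",cv2.resize(d["image"][100:300,200:480,::-1],None,fx=2.5,fy=2.5))
E
```

```text
[460.05601269 109.75347976 125.61150151] 91.93374349158182
```

View pics/s3.png

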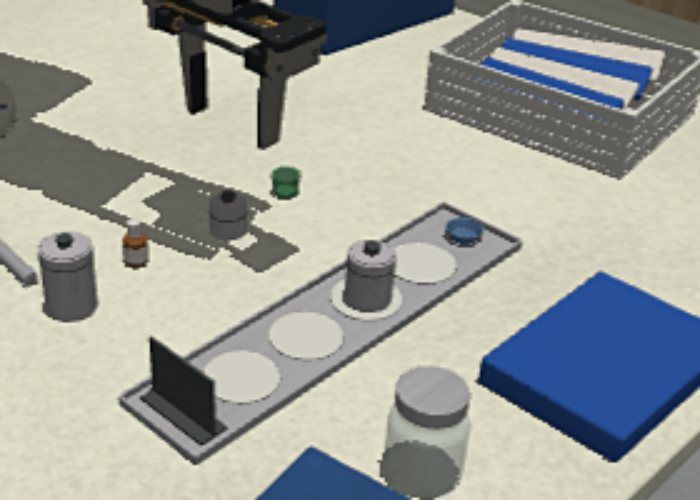

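The can stands upright and centred on pad3 (crop 368,300), with the gripper now above the smallest can. Next is the smallest.

Emit:
apply_moves(series=[0, 0, 0, -0.05, -0.1, 2.5, 1, 0, 0, 0, 0, 0, 2.5, 1, 0, 0, 0, 0, 0, 2.5, 1, 0, 0, 0, 0, 0, 2.5, 1, 0, 0, 0, 0, 0, 1.3, 1, 0, 0, 0, 0, 0, 0, -1, 0, 0, 0, 0, 0, 0, -1, 0, 0, 0, 0, 0, 0, -1, 0, 0, 0, 0, 0, 0, -1, 0, 0, 0, 0, 0, 0, -1, 0, 0, 0, 0, 0, 0, -1, 0, 0, 0, 0, 0, 0, -1])

```text
clock: 9.8
eef_pos: [460.2, 109.3, 11.8]
ee_rot: [0.707, 0.707, -0.0, -0.0]
contact_force: [-1.6, 0.6, 6.0]
width: 39.3
grip_force: 25.0
```

Emit:
apply_moves(series=[0, 0, 0, 0, 0, -1.5, -1, 0, 0, 0, 0, 0, -2.5, -1, 0, 0, 0, 0, 0, -3, -1, 0, 0, 0, 0, 0, -3, -1, 0, 0, 0, 1, 2, 0, -1, 0, 0, 0, 1.8, 3.4, 0, -1, 0, 0, 0, 2, 3.7, 0, -1, 0, 0, 0, 2, 3.7, 0, -1, 0, 0, 0, 1.6, 3, 0, -1, 0, 0, 0, 1.05, 2.3, 0, -1, 0, 0, 0, 0, 0, 0, -1, 0, 0, 0, 0, 0, 0, -1])

```text
clock: 11.3
eef_pos: [640.3, 203.4, 111.8]
ee_rot: [0.707, 0.707, -0.0, -0.0]
contact_force: [1.1, 0.2, -1.5]
width: 39.2
grip_force: 25.0
```

Emit:
apply_moves(series=[0, 0, 0, 0, 0, 2, -1, 0, 0, 0, 0, 0, 2.5, -1, 0, 0, 0, 0, 0, 2.5, -1, 0, 0, 0, 0, 0, 1.5, -1, 0, 0, 0, 0, 0, 0.7, -1, 0, 0, 0, 0, 0, 0.2, -1, 0, 0, 0, 0, 0, 0, -1, 0, 0, 0, 0, 0, 0, -1])

```text
clock: 12.3
eef_pos: [641.8, 204.0, 18.5]
ee_rot: [0.707, 0.707, 0.001, 0.0]
contact_force: [-0.6, 0.7, -0.6]
width: 39.6
grip_force: 25.0
```

Emit:
apply_moves(series=[0, 0, 0, 0, 0, 0.15, -1, 0, 0, 0, 0, 0, 0, 0.2, 0, 0, 0, 0, 0, 0, 0.2, 0, 0, 0, 0, 0, 0, 0.2, 0, 0, 0, 0, 0, -1.5, 0.2, 0, 0, 0, 0, 0, -3, 0.5, 0, 0, 0, 0, 0, -3.5, 1, 0, 0, 0, 0, 0, -3.5, 1, 0, 0, 0, -2, -1.4, 0, 1, 0, 0, 0, -4, -2.6, 0, 1, 0, 0, 0, -4.5, -2.9, 0, 1, 0, 0, 0, -4.5, -2.9, 0, 1])

```text
clock: 13.8
eef_pos: [542.6, 52.7, 132.3]
ee_rot: [0.707, 0.707, 0.0, 0.0]
contact_force: [0.2, -0.2, -0.0]
width: 92.0
grip_force: 0.0
```

Emit:
apply_moves(series=[0, 0, 0, -4.5, -2.9, 0, 1, 0, 0, 0, -4.5, -2.9, 0, 1, 0, 0, 0, -3.5, -2.4, 0, 1, 0, 0, 0, -2.1, -1.4, 0, 1, 0, 0, 0, 0, 0, 0, 1, 0, 0, 0, 0, 0, 0, 1])

```text
clock: 14.55
eef_pos: [448.1, -91.9, 131.8]
ee_rot: [0.707, 0.707, 0.0, 0.001]
contact_force: [-0.2, -0.2, -0.3]
width: 92.1
grip_force: 0.0
```

```bash
python3 - <<'E'
from h import *
d=viewer.read_camera("wrist"); s=robot.state(); print(s["eef_pos"],s["width"],project(d,[447,-92,77]))
x=d["image"]; g=x.max(2)
cv2.imwrite("pics/w4.png",x[:,:,::-1])
E
```

```text
[448.14527193 -91.7134032  131.67834451] 92.10811821934749 [277.74375384 236.24192719]
```

View pics/w4.png

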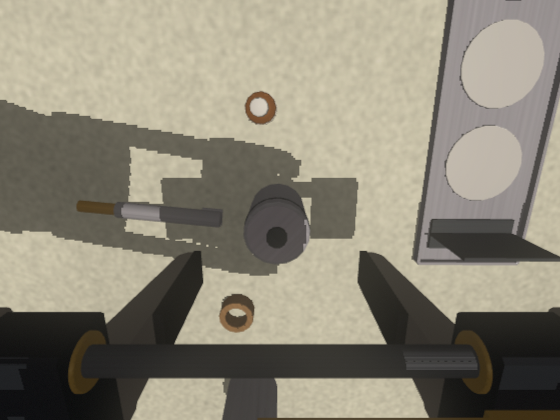

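The knob at (277,237) matches the prediction. The pen is to the left and low, and the fingertips will stop at z=35, above it.

Emit:
apply_moves(series=[0, 0, 0, 0, -0.05, 2, 1, 0, 0, 0, 0, 0, 2.5, 1, 0, 0, 0, 0, 0, 2.5, 1, 0, 0, 0, 0, 0, 2, 1, 0, 0, 0, 0, 0, 0.7, 1, 0, 0, 0, 0, 0, 0, -1, 0, 0, 0, 0, 0, 0, -1, 0, 0, 0, 0, 0, 0, -1, 0, 0, 0, 0, 0, 0, -1, 0, 0, 0, 0, 0, 0, -1, 0, 0, 0, 0, 0, 0, -1])

```text
clock: 15.98
eef_pos: [446.9, -92.3, 34.5]
ee_rot: [0.707, 0.707, 0.0, 0.0]
contact_force: [-1.9, -0.2, 6.0]
width: 51.7
grip_force: 25.0
```

Emit:
apply_moves(series=[0, 0, 0, 0, 0, -1.5, -1, 0, 0, 0, 0, 0, -2.5, -1, 0, 0, 0, 0, 0, -3, -1, 0, 0, 0, 0, 0, -3, -1, 0, 0, 0, 1.3, 2, 0, -1, 0, 0, 0, 2.2, 3.4, 0, -1, 0, 0, 0, 2.5, 3.8, 0, -1, 0, 0, 0, 2.5, 3.8, 0, -1, 0, 0, 0, 2.3, 3.4, 0, -1, 0, 0, 0, 2, 3, 0, -1, 0, 0, 0, 0, 0, 0, -1, 0, 0, 0, 0, 0, 0, -1])

```text
clock: 17.48
eef_pos: [639.9, 36.2, 132.9]
ee_rot: [0.707, 0.707, -0.001, -0.001]
contact_force: [0.8, -0.3, -2.1]
width: 51.5
grip_force: 25.0
```

Emit:
apply_moves(series=[0, 0, 0, 0, 0, 2, -1, 0, 0, 0, 0, 0, 2.5, -1, 0, 0, 0, 0, 0, 2.5, -1, 0, 0, 0, 0, 0, 1.5, -1, 0, 0, 0, 0, 0, 0.7, -1, 0, 0, 0, 0, 0, 0.2, -1, 0, 0, 0, 0, 0, 0, -1, 0, 0, 0, 0, 0, 0, -1])

```text
clock: 18.48
eef_pos: [641.3, 35.9, 40.9]
ee_rot: [0.707, 0.707, 0.0, 0.0]
contact_force: [0.6, 0.8, -0.6]
width: 51.6
grip_force: 25.0
```

Emit:
apply_moves(series=[0, 0, 0, 0, 0, 0.13, -1, 0, 0, 0, 0, 0, 0, 0.45, 0, 0, 0, 0, 0, 0, 0.45, 0, 0, 0, 0, 0, 0, 0.45, 0, 0, 0, 0, 0, -1.5, 0.45, 0, 0, 0, 0, 0, -3, 0.6, 0, 0, 0, 0, 0, -4, 1, 0, 0, 0, 0, 0, -3, 1, 0, 0, 0, -2.4, -1.6, 0, 1, 0, 0, 0, -4, -2.6, 0, 1, 0, 0, 0, -4.5, -2.9, 0, 1, 0, 0, 0, -4.5, -2.9, 0, 1])

```text
clock: 19.98
eef_pos: [540.1, -119.3, 155.0]
ee_rot: [0.707, 0.707, 0.0, 0.001]
contact_force: [0.9, -0.6, 0.3]
width: 91.9
grip_force: 0.0
```

Emit:
apply_moves(series=[0, 0, 0, -4.5, -2.9, 0, 1, 0, 0, 0, -4.5, -2.9, 0, 1, 0, 0, 0, -4.5, -2.9, 0, 1, 0, 0, 0, -3.5, -2.3, 0, 1, 0, 0, 0, -2.3, -1.4, 0, 1, 0, 0, 0, 0, 0, 0, 1, 0, 0, 0, 0, 0, 0, 1])

```text
clock: 20.85
eef_pos: [417.2, -310.8, 154.5]
ee_rot: [0.707, 0.707, 0.0, 0.0]
contact_force: [-0.6, 0.1, 0.6]
width: 92.3
grip_force: 0.0
```

```bash
python3 - <<'E'
from h import *
d=viewer.read_camera("wrist"); s=robot.state(); print(s["eef_pos"],s["width"],project(d,[417,-311,95]))
x=d["image"]
cv2.imwrite("pics/w5.png",x[:,:,::-1])
E
```

```text
[ 417.32829965 -310.53773217  154.28512847] 91.79970060621578 [279.04453025 234.29571706]
```

View pics/w5.png

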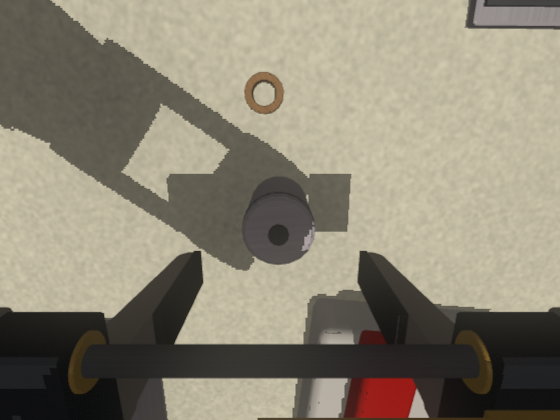

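The knob at (278,235) matches the prediction. There are boxes on the −y side, so I'll check their heights before descending.

```bash
python3 - <<'E'
from h import *
a=viewer.read_camera("scene");b=viewer.read_camera("side");w=viewer.read_camera("wrist")
print(tri(a,(103,267),b,(434,325)), onplane(w,(312,296),60), onplane(w,(365,333),90),onplane(w,(165,378),80))
E
```

```text
(array([ 523.00495391, -423.40330931,  114.88479261]), np.float64(6.080741325669238)) [ 447.93180458 -384.43859682   60.        ] [ 491.21007981 -402.43115046   90.        ] [ 309.69127568 -460.07900188   80.        ]
```

Emit:
apply_moves(series=[0, 0, 0, 0, 0, 2, 1, 0, 0, 0, 0, 0, 2.5, 1, 0, 0, 0, 0, 0, 2.5, 1, 0, 0, 0, 0, 0, 2.2, 1, 0, 0, 0, 0, 0, 1.2, 1, 0, 0, 0, 0, 0, 0, -1, 0, 0, 0, 0, 0, 0, -1, 0, 0, 0, 0, 0, 0, -1, 0, 0, 0, 0, 0, 0, -1, 0, 0, 0, 0, 0, 0, -1, 0, 0, 0, 0, 0, 0, -1])

```text
clock: 22.42
eef_pos: [417.0, -311.4, 50.5]
ee_rot: [0.707, 0.707, 0.0, 0.0]
contact_force: [-2.6, 0.6, 6.1]
width: 57.5
grip_force: 25.0
```

Emit:
apply_moves(series=[0, 0, 0, 0, 0, -1.5, -1, 0, 0, 0, 0, 0, -2.5, -1, 0, 0, 0, 0, 0, -3.5, -1, 0, 0, 0, 0, 0, -3.5, -1, 0, 0, 0, 2, 1.7, 0, -1, 0, 0, 0, 3.5, 3, 0, -1, 0, 0, 0, 4, 3.4, 0, -1, 0, 0, 0, 4, 3.4, 0, -1, 0, 0, 0, 4, 3.4, 0, -1, 0, 0, 0, 4, 3.4, 0, -1, 0, 0, 0, 3, 2.6, 0, -1, 0, 0, 0, 1.8, 1.55, 0, -1])

```text
clock: 23.92
eef_pos: [642.1, -46.6, 160.3]
ee_rot: [0.707, 0.708, 0.0, 0.0]
contact_force: [0.1, -0.1, -3.8]
width: 57.7
grip_force: 25.0
```

Emit:
apply_moves(series=[0, 0, 0, 0, 0, 0, -1, 0, 0, 0, 0, 0, 0, -1, 0, 0, 0, 0, 0, 2, -1, 0, 0, 0, 0, 0, 2.5, -1, 0, 0, 0, 0, 0, 2.5, -1, 0, 0, 0, 0, 0, 2, -1, 0, 0, 0, 0, 0, 1, -1, 0, 0, 0, 0, 0, 0.4, -1, 0, 0, 0, 0, 0, 0, -1, 0, 0, 0, 0, 0, 0, -1])

```text
clock: 25.18
eef_pos: [641.9, -48.2, 56.5]
ee_rot: [0.707, 0.707, 0.0, 0.001]
contact_force: [-0.3, 0.2, -3.5]
width: 57.5
grip_force: 25.0
```

Contact is expected at tip z≈55.5, so I'll lower 1 mm, release, rise clear and back off.

Emit:
apply_moves(series=[0, 0, 0, 0, 0, 0.1, -1, 0, 0, 0, 0, 0, 0, 0.6, 0, 0, 0, 0, 0, 0, 0.6, 0, 0, 0, 0, 0, 0, 0.6, 0, 0, 0, 0, 0, -1.5, 0.6, 0, 0, 0, 0, 0, -3, 0.8, 0, 0, 0, 0, 0, -4, 1, 0, 0, 0, 0, 0, -4, 1, 0, 0, 0, 0, -3, 0, 1, 0, 0, 0, 0, -5, 0, 1, 0, 0, 0, 0, -5, 0, 1, 0, 0, 0, 0, -5, 0, 1])

```text
clock: 26.68
eef_pos: [459.9, -48.2, 180.8]
ee_rot: [0.707, 0.707, 0.0, 0.0]
contact_force: [-0.8, 0.0, 0.1]
width: 92.2
grip_force: 0.0
```

```bash
python3 - <<'E'
from h import *
a=viewer.read_camera("scene");b=viewer.read_camera("side")
A=cv2.resize(a["image"][120:300,230:430],None,fx=2,fy=2,interpolation=2);B=cv2.resize(b["image"][120:300,210:410],None,fx=2,fy=2,interpolation=2)
cv2.imwrite("pics/f.png",np.hstack([A,B])[:,:,::-1])
def knob(d,p):
    g=d["image"].max(2).astype(int); x,y=p.round().astype(int); w=9; s=g[y-w:y+w+1,x-w:x+w+1]
    q=blobs(s<75,6,120); q.sort(key=lambda q:np.hypot(*(q[0]-w))); return q[0][0]+[x-w,y-w]
for h,y in((90,-48.4),(72,35.6),(54,119.6),(36,203.6)):
    try: print(h,*tri(a,knob(a,project(a,[642,y,h+10])),b,knob(b,project(b,[642,y,h+10]))))
    except Exception as e: print(h,e)
print(robot.state()["eef_pos"])
E
```

```text
90 [643.31484689 -47.45018969  99.96342063] 2.0747486775455157
72 [642.92187734  36.25612102  81.88426523] 2.3766005107145554
54 list index out of range
36 [642.27125312 206.82608516  47.62330318] 9.674118110256467
[456.38606447 -47.95477845 180.23424592]
```

View pics/f.png

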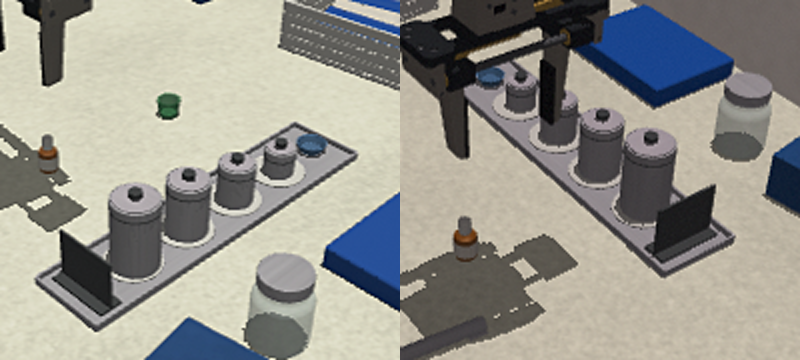

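All four cans stand upright in the middle of their pads, tallest beside the bookend and descending to the dish. In the left half of the picture the knobs are near (135,193), (188,173), (237,158) and (281,143). The gripper is clear, so I'm handing in.

```bash
python3 -c "
from station import robot
print(robot.close_job())"
```

```text
the job is handed in; nothing more can be done
None
```

The job is handed in after about 27 s: in the last pictures all four canisters stand upright on their pads in height order, tallest next to the bookend and shortest by the blue dish.

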